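# Refit the keyed handwheel on the archive's flattening press

### The arm

A 7-joint arm with a two-finger parallel gripper is mounted at the origin on the work surface. World frame = base frame: x ahead of the robot, y to its left, z up, the work surface at z = 0. Lengths are in m, angles in rad, forces in N, time in s.
With the tool pointing down it reaches from about 0.35 to 0.9 m from the base axis. Payload 8.1 kg.
Tool frame: the origin (TCP) lies at the very end of the fingers, on their centre line; the grasp point (between the pads) lies 19 mm behind it; z points along the fingers, x is the direction in which the jaws open and shut, and the axes are right-handed (so a half turn about z gives the same grasp; the last joint's range is limited). The gripper opens to 92 mm and grips with 3 to 60 N. Pads are 19 mm wide; open, the fingers measure 130 mm over their backs; the gripper's body (75 mm by 190 mm) begins 47 mm behind the grasp point.
Start: joints at [-1.229, 0.434, 0.025, 1.573, -0.012, 1.134, -0.075], TCP at [0.269, 0.564, 0.227] pointing down, gripper open.
Joint ranges: [-2.62, 2.62], [-0.44, 2.09], [-1.27, 1.32], [0.08, 2.57], [-1.32, 4.46], [0.12, 2], [-2.74, 2.74]. Speed limits (rad/s): [2.22, 2.22, 3.01, 3.01, 3.14, 3.14, 3.14].

### API

Orientations are given as a unit quaternion [w, x, y, z].
In Python, from bench import env gives the robot as it stands.
- The arm moves only by the tool apply_moves, never from a script. Its argument "deltas" is a list of rows, each a list of 3 entries, a list of its own where there are three numbers: the opening, from 0 (shut) to 1 (fully open), then the shift along the tool's x, y, z as a fraction of full scale, then the turn, a rotation vector about the tool's x, y, z as a fraction of full scale. In form: [[fingers, [x, y, z], [ax, ay, az]], ...]. A call has 1 to 20 rows; each row is the pose to reach, as a shift and turn from the pose commanded when the call began, along the tool's axes at that moment; what a row does not reach only later rows make up. Full scale, the value 1, is 250 mm for a shift and 0.5 rad for a turn. A row lasts 1/8 s, in which the tool goes at most 62.5 mm and 10.7 degrees, less where a joint would pass 70% of its speed; a pose out of reach is approached as far as the arm can. A call with a number of a shift or a turn outside -1 to 1 is refused whole. A call with a gripper value outside its range is refused whole. The fingers move at their own pace and stop on an object; "grip_force" is the grip in N (left out, the last holds). Time passes only in rows, so rows that repeat a pose let the fingers close. It gives the time, the measured TCP pose, the force and the opening at its end, in the units of the state.
- env.sense(): the state, without advancing time (a new reading comes with each control period).
- env.read_camera(name): name is "scene" or "side" or "wrist"; returns a dict with "color" (400x640x3 uint8, red, green, blue), "vfov" (degrees; the focal length in pixels is half the picture's height over the tangent of half this angle, whatever the lens; pixels are square), "cx", "cy" (the principal point, pixels), "k1" (the pictures are not rectified: a ray, as slopes to the right and down, at radius r is drawn at 1 + k1 r^2 times it, then the intrinsics apply), "R" (3x3) and "t" (3): a world point X has camera coordinates R X + t; the wrist camera has in their place "tool_from_camera" (4x4, takes a point from camera to tool coordinates, whose origin is the TCP and whose axes are the tool frame's). Camera axes: x right, y down, z forward; pixel columns grow to the right and rows downward; lengths in m; the calibration is good to about 2 mm. A picture is of the moment at which its call begins: read the wrist's pose just before it. There is no depth.
- env.finish_job(): hands the job in, once; it reports no verdict.
Trained networks look in a picture, given as the dict that the camera call returned (one of the last four; its "shot" number tells which), for a name from the list of things; names that differ only in an ending like _2 or _b are one class to them, and where a whole thing is asked for, a point or a joint stands for the part that bears it (a point fixed in the world has none). Each returns a list of dicts, best first, with "confidence" (0 to 1); they miss things now and then, are a little off and sometimes report something else, mostly with a low value. They report only what shows in the picture. A call takes as long as a camera call. They do not tell look-alikes from the thing itself.
- env.cut_out(picture, query): "pixels" (400x640 bool, what is visible of it) and "bbox" ([left, top, right, bottom] in pixels, round what is visible of it).
- env.landmark_of(picture, query): "xy" ([column, row] in pixels: a listed point, or the origin of a listed thing).
The state is a dict: "time": time; "qpos": joint angles; "qvel": joint speeds; "joint_efforts": joint torques, N m; "ee_pos": TCP position; "eef_rot": TCP orientation; "contact_force": force on the tool from outside, world axes, zero at the start; "wrist_torque": the same for the moment, N m; "width": finger opening in m.
Only numpy, scipy, OpenCV 4.12 (cv2) and the standard library are available. Lean on these libraries where they do the work, as an engineer would, in place of code of your own. Each camera call takes 0.05 s, during which the arm holds its last target.

### The job

The press's handwheel is stowed under the low desk shelf with only its handle end in reach: draw it out until it is wholly clear of the shelf and let go of it, lying flat on the table. Then take it again by a better hold, set it on the press's keyed spindle, turn it while pressing until it drops over the keys and sits fully home on the shoulder, and let go. Leave the other things where they are.

Things in the scene. Friction and masses are not known exactly. Their poses are not given: they have to be found in the camera images.
- handwheel: Loose handwheel of the press, 0.35 to 0.7 kg: dark rim 160 mm outer, 128 mm inner diameter, 16 mm high; three spokes 12 mm high, 16 wide, towards its -x and 60 degrees either side of +x; round steel hub 60 mm in diameter, 60 mm high, open through. Starts flat under the shelf, handle up. Origin on the axis, level with the flat underside of rim and hub; z up the axis.
- wheel_handle (a point): Middle of the handwheel's upright black handle, 24 mm thick, standing on the rim 70 mm from the wheel's axis in the wheel's own -x. It rises from the rim (16 mm) to 62 mm above the underside; this point is 40 mm above the underside.
- hub_top (a point): Centre of the top of the handwheel's hub, 60 mm above its underside. The bore runs straight through: 29 mm round, with four equal keyways along the wheel's own +x, -x, +y, -y, so that every quarter turn fits. Keyways 12 mm wide: 1.5 mm to spare each side of a key (about 3.5 degrees either way).
- press: Small grey bench press for flattening photograph mounts, fixed: base 200 x 240 mm, two columns 190 mm apart along its y, crosshead 60 x 235 mm, top 155 mm above the table. A keyed upright spindle stands on the crosshead, its tip 227 mm above the table. Origin on the table under the spindle's axis, z up.
- shoulder (a point): On the spindle's axis, at the upper face of its shoulder collar (58 mm diameter), 175 mm above the table. The hub's underside rests here when the wheel is home. z up; x and y are the press's, not the keys'.
- key_tops (a point): On the spindle's axis, level with the tops of its four keys: 24 mm above the shoulder. Keys 9 mm wide, 46 mm over opposite tips, at right angles; their angle about the axis differs each time and is NOT given by any frame: see or feel for it. The spindle's screw is stiff: it turns only above 2 N m.
- spindle_tip (a point): Tip of the spindle, 52 mm above the shoulder. Above the keys a plain round core 26 mm in diameter rises 14 mm, then a cone 14 mm high narrows to 8 mm at this tip. The core leads the hub's round bore; the wheel then stands on the keys until it is turned to fit.
- desk_shelf: White low desk shelf, fixed: deck 200 mm deep (its x), 240 mm wide (its y), underside 75 mm, top 87 mm above the table, side walls and a far wall, open towards its -x (the robot's side). Origin on the table, 20 mm inside the deck's front edge at mid width: the deck spans x -20 to +180 mm. The wheel's hub starts under it, its handle in front.
- archive_box: Bystander: grey-white lidded archive box, 114 x 174 x 57 mm, on top of the desk shelf. Origin at the centre of its underside.
- card_pack: Bystander: wooden-coloured pack of mount cards, 100 x 65 x 30 mm, on the table between press and shelf. Origin at the centre of its underside.
- paperweight: Bystander: brass paperweight with a knob, 60 mm across, 72 mm high. Origin at the centre of its underside.
- loupe: Bystander: black round loupe, 52 mm across, 45 mm high, on the table between press and shelf, nearer the robot. Origin at the centre of its underside.
- dust_brush: Bystander: flat brush 180 mm long, lying at the left. Origin at the centre of its underside.
- ruler: Bystander: steel ruler 200 x 30 x 4 mm, lying at the right. Origin at the centre of its underside.
Not all that is in view belongs to the job. Several things look just like the handwheel: the one meant starts farthest to the robot's left.

How it is judged:
On the way:
1. the handwheel has been drawn wholly clear of the desk shelf and lies flat on the table, let go (x of handwheel in the frame of desk_shelf below -0.095 m and height (world z) of handwheel below 0.012 m and angle between handwheel's own z axis and vertical below 0.08 rad and contact force between handwheel and the fingers below 0.1 N and linear speed of handwheel below 0.02 m/s), for 0.2 s.
At the end, for the whole second after the job is handed in: The handwheel sits on the spindle with its underside within 4 mm of the shoulder's height (down over the keys), within 5 mm of the spindle's axis, level within 0.06 rad, at rest and released (z of handwheel in the frame of shoulder between -0.004 and 0.004 m and horizontal distance between handwheel and shoulder below 0.005 m and angle between handwheel's own z axis and vertical below 0.06 rad and linear speed of handwheel below 0.02 m/s and contact force between handwheel and the fingers below 0.1 N); the robot touches nothing.
It fails at once if a bystander is moved more than 40 mm (distance of any of archive_box, card_pack, paperweight, loupe, dust_brush, ruler from where it was at the start of the episode above 0.04 m).
It also fails if it takes over 72 s, if anything falls off the work surface, if the arm or the gripper's body presses on something with over 40 N, if the wrist force passes 120 N, or if a joint passes its speed limit or range.

## Working session

There is one attempt and no reset: what is moved stays moved. The work goes in short steps, Python scripts to look and compute and a tool call to move; the robot and the scene stay as the last step left them, time stands still between calls to the robot, and variables do not carry over. Pictures are saved under pics/ and viewed, and the job is handed in when it is done.

Besides the shell and the picture viewer there is one more tool, called after "Emit:" by a JSON object that holds its "method" and its "body", one argument or row to a line. apply_moves: Moves the arm, as the interface text tells. Shift numbers are shares of 250 mm and turn numbers shares of 0.5 rad, none past 1 either way. Its arguments: {"type":"object","properties":{"deltas":{"type":"array","items":{"type":"array"}},"grip_force":{"type":"number"}},"required":["deltas"]}

```bash
ls; mkdir -p pics
cat > h.py <<'E'
import numpy as np, cv2, os
from bench import env
def save(p,n,crop=None,scale=1):
    im=cv2.cvtColor(p["color"],cv2.COLOR_RGB2BGR)
    if crop: im=im[crop[1]:crop[3],crop[0]:crop[2]]
    if scale!=1: im=cv2.resize(im,None,fx=scale,fy=scale,interpolation=cv2.INTER_CUBIC)
    cv2.imwrite("pics/"+n,im)
def q2R(q):
    from scipy.spatial.transform import Rotation as Ro
    return Ro.from_quat([q[1],q[2],q[3],q[0]]).as_matrix()
def cam(p,st=None):
    """returns R,t world->cam"""
    if "R" in p: return np.array(p["R"]),np.array(p["t"])
    T=np.array(p["tool_from_camera"]); Rt=q2R(st["eef_rot"]); pt=np.array(st["ee_pos"])
    Rwc=Rt@T[:3,:3]; c=Rt@T[:3,3]+pt
    return Rwc.T,-Rwc.T@c
def f(p): return 200/np.tan(np.radians(p["vfov"])/2)
def proj(p,X,st=None):
    R,t=cam(p,st); X=np.atleast_2d(X); c=X@R.T+t; s=c[:,:2]/c[:,2:]
    r2=(s**2).sum(1,keepdims=True); s=s*(1+p["k1"]*r2)
    return s*f(p)+[p["cx"],p["cy"]]
def ray(p,uv,st=None):
    R,t=cam(p,st); d=(np.array(uv,float)-[p["cx"],p["cy"]])/f(p); s=d.copy()
    for _ in range(20): s=d/(1+p["k1"]*(s@s))
    v=R.T@np.array([s[0],s[1],1]); return -R.T@t, v/np.linalg.norm(v)
def onz(p,uv,z,st=None):
    c,v=ray(p,uv,st); return c+v*(z-c[2])/v[2]
def tri(rays):
    A=np.zeros((3,3));b=np.zeros(3)
    for c,v in rays:
        P=np.eye(3)-np.outer(v,v);A+=P;b+=P@c
    X=np.linalg.solve(A,b)
    return X,[np.linalg.norm((np.eye(3)-np.outer(v,v))@(X-c)) for c,v in rays]
E
python3 - <<'E'
from h import *
print(env.sense())
for n in ["scene","side","wrist"]:
    p=env.read_camera(n); save(p,n+"0.png"); print(n,{k:v for k,v in p.items() if k!="color"})
    for q in ["handwheel","wheel_handle","hub_top","press","spindle_tip","shoulder","key_tops","desk_shelf"]:
        print(q,[(np.round(d["xy"],1).tolist(),round(d["confidence"],2)) for d in env.landmark_of(p,q)])
E
```

```text
pics
{'time': 0.0, 'qpos': array([-1.22858742,  0.43523827,  0.0249627 ,  1.57410102, -0.01159616,
        1.13401473, -0.07512992]), 'qvel': array([-0.00033797, -0.00117334,  0.00083638,  0.00034955, -0.0016381 ,
       -0.00124947, -0.00135096]), 'joint_efforts': array([-1.94479935e-05, -6.67868185e+01,  9.84841548e-01, -3.14463580e+01,
       -6.05696090e-02,  4.30473906e-02,  1.65662068e-04]), 'ee_pos': array([0.26875203, 0.56368869, 0.22593385]), 'eef_rot': array([ 4.91227453e-04,  8.45684525e-01,  5.33682519e-01, -6.41824213e-04]), 'contact_force': array([-0.46154955, -0.46087246,  0.34099606]), 'wrist_torque': array([ 0.01020818, -0.00307327, -0.0230807 ]), 'width': 0.09161298865432697}
scene {'vfov': 45.04103967940337, 'cx': 313.6663482833555, 'cy': 201.68114190472852, 'k1': -0.11522312407819485, 'R': array([[ 0.45046756,  0.892619  , -0.01761562],
       [ 0.55949347, -0.29761896, -0.77355672],
       [-0.69573417,  0.33860638, -0.63348219]]), 't': array([-0.24642264, -0.20642949,  2.36078606]), 'shot': 1}
handwheel [([257.1, 211.8], 0.93), ([299.8, 198.6], 0.64), ([345.9, 2
[... 1080 characters left out ...]
], 0.69)]
shoulder [([374.1, 228.9], 0.92)]
key_tops [([377.6, 223.0], 0.85)]
desk_shelf [([286.4, 183.6], 0.7)]
wrist {'vfov': 59.2448483177145, 'cx': 318.07216305287847, 'cy': 200.15447744793065, 'k1': 0.013266941849929393, 'tool_from_camera': array([[ 9.99999450e-01,  1.20496781e-04, -1.04177466e-03,
         6.05502677e-05],
       [ 1.81956373e-04,  9.58375608e-01,  2.85510351e-01,
        -7.83323706e-02],
       [ 1.03281450e-03, -2.85510383e-01,  9.58375059e-01,
        -1.58838996e-01],
       [ 0.00000000e+00,  0.00000000e+00,  0.00000000e+00,
         1.00000000e+00]]), 'shot': 3}
handwheel []
wheel_handle []
hub_top []
press []
spindle_tip []
shoulder []
key_tops []
desk_shelf []
```

View pics/scene0.png

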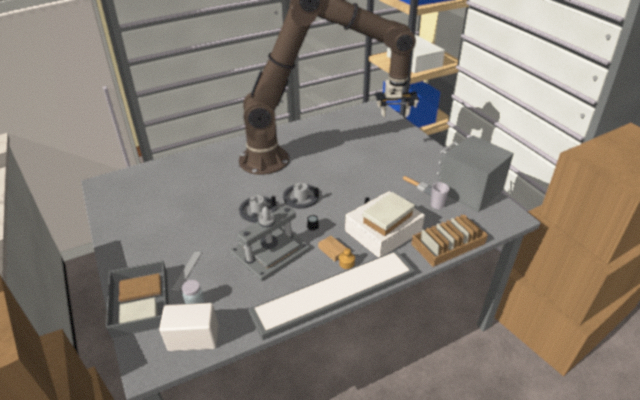

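View pics/side0.png

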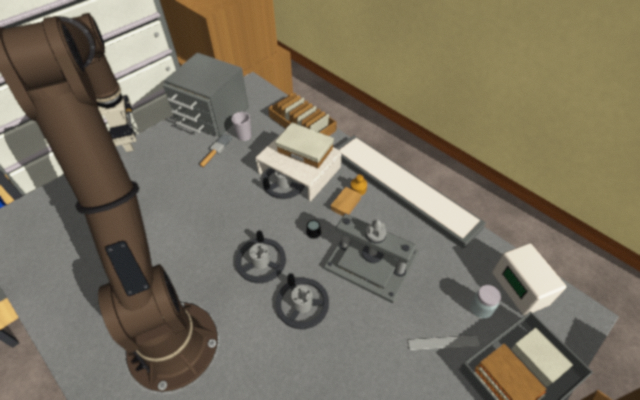

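View pics/wrist0.png

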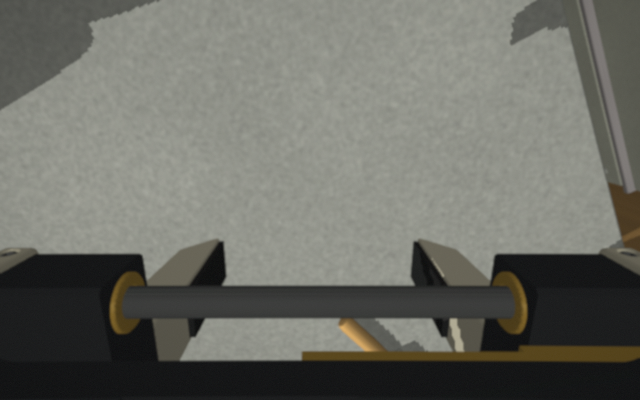

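The shelf wheel in the side view, near (283,183) with its handle at about (265,184), is the farthest left. The two loose look-alikes are at (260,258) and (300,302). The press is at (370,260). Next I'll work out positions.

Run:
```python
from h import *
s=env.read_camera("scene"); d=env.read_camera("side")
save(d,"side_c.png",(220,110,460,310),3.2); save(s,"scene_c.png",(220,150,460,290),3.2)
print("handle side",onz(d,[265.4,184.2],.04),"hub side",onz(d,[280.7,170.5],.06),"origin",onz(d,[283.6,183.1],0))
print("press origin side",onz(d,[368.5,257.4],0),"scene",onz(s,[268.8,251.0],0))
for n,a,b,z in [("tip",[265.5,205.6],[378.5,221.5],.227),("sh",[265.2,221.3],[374.1,228.9],.175),("key",[265.2,216],[377.6,223],.199)]:
    print(n,tri([ray(s,a),ray(d,b)]),onz(s,a,z),onz(d,b,z))
print("shelf",onz(s,[373.4,219.9],0),onz(d,[286.4,183.6],0))
print("others", onz(d,[299.8,294.1],.06),onz(d,[261.9,250.9],.06))
for q in ["loupe","card_pack","paperweight","dust_brush","ruler","archive_box"]:
    print(q,[(np.round(onz(d,x["xy"],0 if q!="archive_box" else .087),3),round(x["confidence"],2)) for x in env.landmark_of(d,q)],[(np.round(onz(s,x["xy"],0 if q!="archive_box" else .087),3),round(x["confidence"],2)) for x in env.landmark_of(s,q)])
```

```text
handle side [0.54957592 0.24441231 0.04      ] hub side [0.62074153 0.24054878 0.06      ] origin [0.61937253 0.23025942 0.        ]
press origin side [ 0.60372223 -0.20112532  0.        ] scene [ 0.59500002 -0.21975212  0.        ]
tip (array([ 0.59706822, -0.2177739 ,  0.22780908]), [np.float64(0.003832478186375966), np.float64(0.003832478186376079)]) [ 0.59448473 -0.21335138  0.227     ] [ 0.59672859 -0.22157745  0.227     ]
sh (array([ 0.6028911 , -0.21521268,  0.16584044]), [np.float64(0.0091102231237419), np.float64(0.009110223123741875)]) [ 0.61648745 -0.22815054  0.175     ] [ 0.59927295 -0.20901737  0.175     ]
key (array([ 0.60894049, -0.21746989,  0.19515966]), [np.float64(0.006483355494080371), np.float64(0.006483355494080351)]) [ 0.61588752 -0.22578043  0.199     ] [ 0.60792485 -0.21202133  0.199     ]
shelf [0.63015267 0.23640048 0.        ] [0.62506216 0.22113674 0.        ]
others [ 0.3408222  -0.16230191  0.06      ] [0.35673799 0.02816114 0.06      ]
loupe [(array([0.556, 0.003, 0.   ]), 0.6)] [(array([ 0.543, -0.013,  0.   ]), 0.68)]
card_pack [(array([0.704, 0.005, 0.   ]), 0.62)] [(array([ 0.698, -0.002,  0.   ]), 0.66)]
paperweight [(array([0.791, 0.019, 0.   ]), 0.56)] [(array([0.788, 0.014, 0.   ]), 0.71)]
dust_brush [(array([0.535, 0.536, 0.   ]), 0.66)] [(array([0.53 , 0.549, 0.   ]), 0.63)]
ruler [(array([ 0.548, -0.539,  0.   ]), 0.89)] [(array([ 0.536, -0.527,  0.   ]), 0.61)]
archive_box [(array([0.728, 0.227, 0.087]), 0.63), (array([ 0.678, -0.172,  0.087]), 0.59)] [(array([0.741, 0.218, 0.087]), 0.74)]
```

View pics/side_c.png

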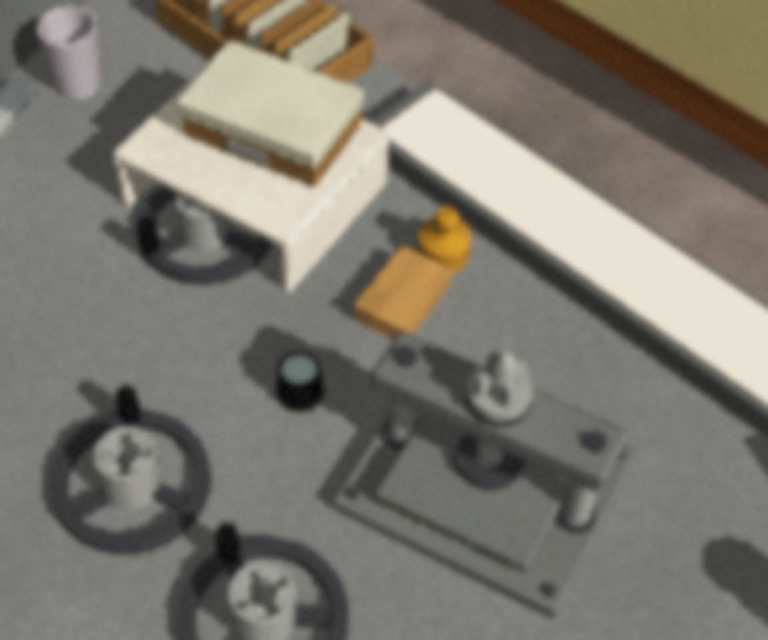

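View pics/scene_c.png

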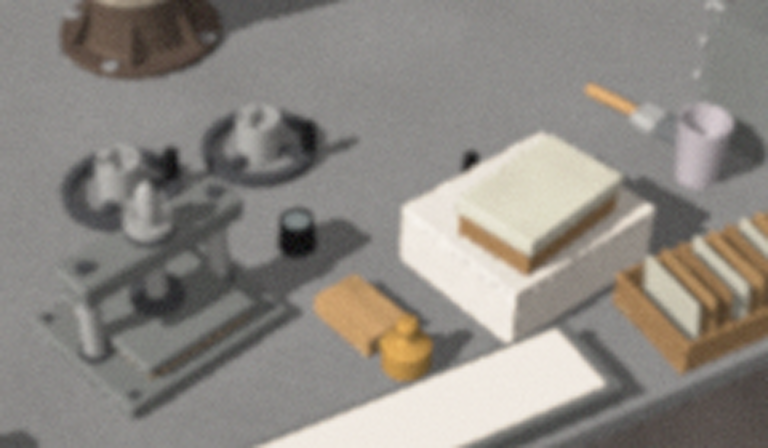

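```bash
cat >> h.py <<'E'
def plan(target,yaw=None,st=None):
    """yaw: world angle of tool x (deg), tool down. prints shift/turn in full-scale units"""
    st=st or env.sense(); R=q2R(st["eef_rot"]); p=np.array(st["ee_pos"])
    sh=R.T@(np.array(target)-p)/.25
    from scipy.spatial.transform import Rotation as Ro
    if yaw is None: a=np.arctan2(R[1,0],R[0,0])
    else: a=np.radians(yaw)
    Rt=np.array([[np.cos(a),np.sin(a),0],[np.sin(a),-np.cos(a),0],[0,0,-1]])
    rv=Ro.from_matrix(R.T@Rt).as_rotvec()/.5
    print("pos",p.round(4),"yaw",np.degrees(np.arctan2(R[1,0],R[0,0])).round(2),"tilt",np.degrees(np.arccos(-R[2,2])).round(2))
    print("shift",sh.round(3),"turn",rv.round(3)); return sh,rv
E
python3 - <<'E'
from h import *
d=env.read_camera("side")
a,b=[onz(d,np.array(x)/3.2+[220,110],.087) for x in ([118,157],[290,232])]
print(a,b,"front edge dir",np.degrees(np.arctan2(*(a-b)[[1,0]])))
plan([.47,.24,.2],90)
E
```

```text
[0.58222571 0.32268482 0.087     ] [0.64204682 0.10614256 0.087     ] front edge dir 105.44313638925588
pos [0.269  0.5642 0.2267] yaw 64.51 tilt 0.0
shift [-0.824  1.284  0.107] turn [ 0.   -0.   -0.89]
```

Emit:
{"method": "apply_moves", "body": {
  "deltas": [
    [1,[-0.1,0.16,0],[0,0,-0.2]],
    [1,[-0.2,0.32,0],[0,0,-0.4]],
    [1,[-0.3,0.48,0],[0,0,-0.6]],
    [1,[-0.4,0.64,0.05],[0,0,-0.8]],
    [1,[-0.4,0.64,0.05],[0,0,-0.8]]
  ]
}}

```text
time: 2.72
ee_pos: [0.373, 0.4007, 0.2137]
eef_rot: [0.001, 0.725, 0.689, -0.001]
contact_force: [0.0, 0.3, 0.9]
width: 0.0917
```

Run:
```python
from h import *
plan([.46,.22,.2],105.4)
```

```text
pos [0.373  0.4007 0.2137] yaw 87.11 tilt 0.15
shift [-0.704  0.384  0.057] turn [ 0.     0.005 -0.638]
```

Emit:
{"method": "apply_moves", "body": {
  "deltas": [
    [1,[-0.17,0.1,0.01],[0,0,-0.16]],
    [1,[-0.35,0.19,0.03],[0,0,-0.32]],
    [1,[-0.52,0.29,0.04],[0,0,-0.48]],
    [1,[-0.7,0.38,0.06],[0,0,-0.64]],
    [1,[-0.7,0.38,0.06],[0,0,-0.64]],
    [1,[-0.7,0.38,0.06],[0,0,-0.64]]
  ]
}}

```text
time: 3.48
ee_pos: [0.4572, 0.2271, 0.1994]
eef_rot: [-0.0, 0.604, 0.797, 0.0]
contact_force: [0.2, 0.3, 0.1]
width: 0.0916
```

Run:
```python
from h import *
st=env.sense(); p=env.read_camera("wrist"); save(p,"w1.png")
plan([.46,.22,.2],105.4,st)
for q,z in [("wheel_handle",.04),("hub_top",.06),("handwheel",0),("desk_shelf",0)]:
    print(q,[(np.round(d["xy"],1).tolist(),onz(p,d["xy"],z,st).round(4),round(d["confidence"],2)) for d in env.landmark_of(p,q)])
```

```text
pos [0.4572 0.2271 0.1994] yaw 105.73 tilt 0.05
shift [-0.03   0.003 -0.002] turn [ 0.001 -0.002  0.012]
wheel_handle [([178.7, 68.3], array([0.3929, 0.0871, 0.04  ]), 0.81)]
hub_top [([277.0, 345.5], array([0.6253, 0.2322, 0.06  ]), 0.68), ([81.7, 194.0], array([0.5179, 0.03  , 0.06  ]), 0.65)]
handwheel [([283.8, 305.8], array([0.6189, 0.2318, 0.    ]), 0.9), ([143.3, 1.7], array([0.3471, 0.0326, 0.    ]), 0.62)]
desk_shelf []
```

View pics/w1.png

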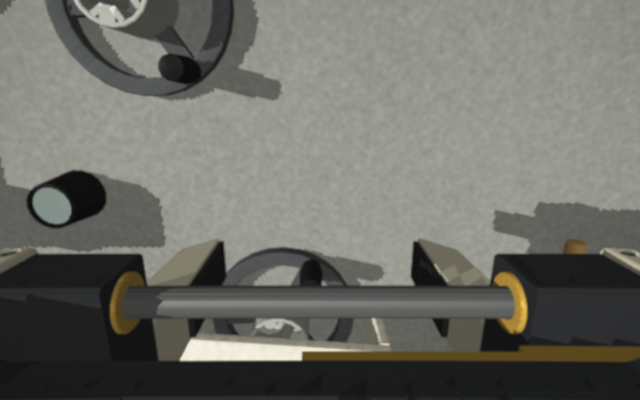

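Run:
```python
from h import *
st=env.sense(); p=env.read_camera("wrist"); save(p,"w1c.png",(210,230,430,380),3.6)
for uv in [(311,273),(311,270),(313,276)]: print(onz(p,uv,.04,st))
for c in ([.55,.2444],[.553,.241]):
  for z in (.016,.04,.062): print(c,z,proj(p,[c[0],c[1],z],st))
```

```text
[0.54806915 0.24633917 0.04      ]
[0.54485273 0.24544493 0.04      ]
[0.55075149 0.24917631 0.04      ]
[0.55, 0.2444] 0.016 [[309.21833834 263.27754718]]
[0.55, 0.2444] 0.04 [[308.62836865 274.18817416]]
[0.55, 0.2444] 0.062 [[308.01546666 285.52019132]]
[0.553, 0.241] 0.016 [[305.41892855 264.93337771]]
[0.553, 0.241] 0.04 [[304.58263948 275.93522208]]
[0.553, 0.241] 0.062 [[303.71399245 287.35996342]]
```

View pics/w1c.png

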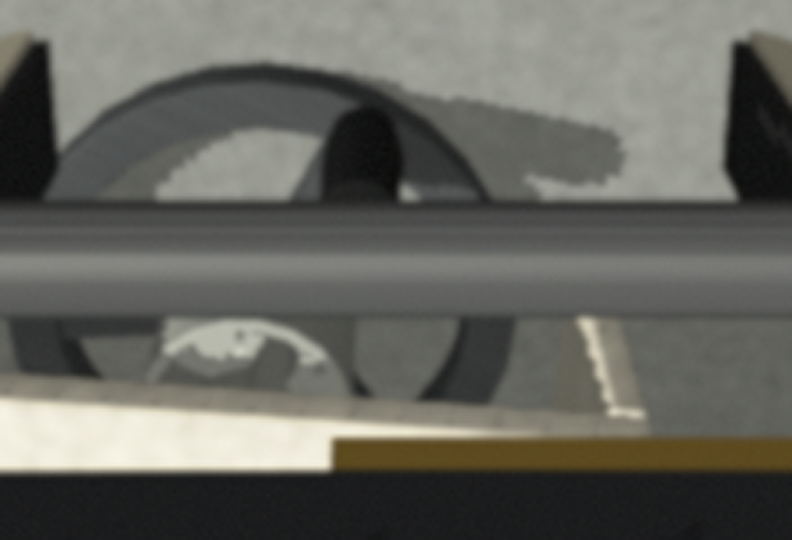

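Run:
```python
from h import *
plan([.55,.246,.1],104)
plan([.55,.246,.027],104)
```

```text
pos [0.457  0.227  0.1993] yaw 105.85 tilt 0.02
shift [-0.029  0.379  0.397] turn [ 0.    -0.001  0.065]
pos [0.457  0.227  0.1993] yaw 105.85 tilt 0.02
shift [-0.029  0.378  0.689] turn [ 0.    -0.001  0.065]
```

Emit:
{"method": "apply_moves", "body": {
  "deltas": [
    [1,[-0.01,0.19,0.15],[0,0,0.06]],
    [1,[-0.03,0.38,0.3],[0,0,0.06]],
    [1,[-0.03,0.38,0.45],[0,0,0.06]],
    [1,[-0.03,0.38,0.58],[0,0,0.06]],
    [1,[-0.03,0.38,0.69],[0,0,0.06]],
    [1,[-0.03,0.38,0.69],[0,0,0.06]],
    [0,[-0.03,0.38,0.69],[0,0,0.06]],
    [0,[-0.03,0.38,0.69],[0,0,0.06]],
    [0,[-0.03,0.38,0.69],[0,0,0.06]],
    [0,[-0.03,0.38,0.69],[0,0,0.06]],
    [0,[-0.03,0.38,0.69],[0,0,0.06]]
  ],
  "grip_force": 20
}}

```text
time: 5.15
ee_pos: [0.5509, 0.2446, 0.0269]
eef_rot: [0.0, 0.615, 0.788, 0.0]
contact_force: [-0.3, -0.4, 0.4]
width: 0.0466
```

Run:
```python
from h import *
st=env.sense(); print(st["width"],st["contact_force"])
p=env.read_camera("wrist"); save(p,"w2.png")
p=env.read_camera("side"); save(p,"s2.png",(220,110,420,260),3.6)
plan([.55-.115*.97,.246-.115*.242,.027],None,st)
```

```text
0.046583665493442485 [-0.29189129 -0.39446362  0.43275183]
pos [0.5509 0.2446 0.0269] yaw 104.05 tilt 0.02
shift [ 0.007 -0.462 -0.   ] turn [ 0.001 -0.    -0.   ]
```

View pics/w2.png

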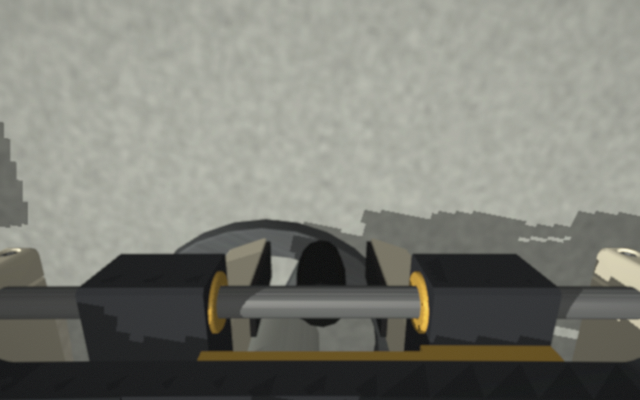

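View pics/s2.png

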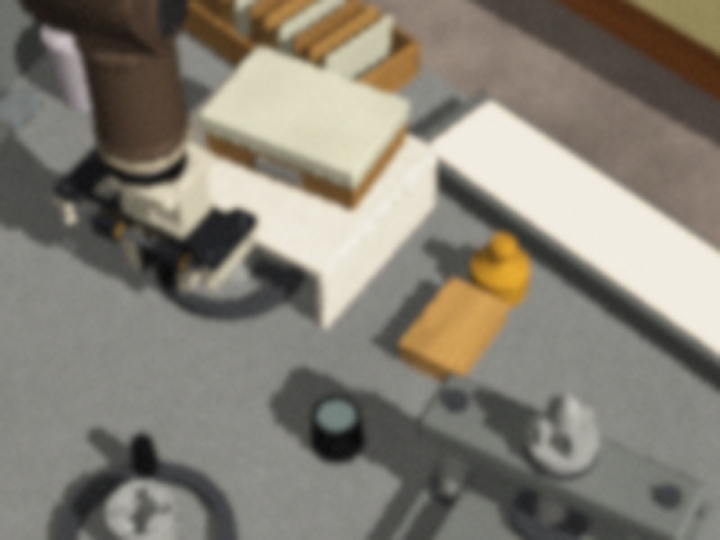

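The handle is centred between the fingers, which are still closing. I'll close fully, then draw it out.

Emit:
{"method": "apply_moves", "body": {
  "deltas": [
    [0,[0,0,0],[0,0,0]],
    [0,[0,0,0],[0,0,0]],
    [0,[0,0,0],[0,0,0]],
    [0,[0,0,0],[0,0,0]],
    [0,[0,0,0],[0,0,0]]
  ]
}}

```text
time: 5.88
ee_pos: [0.5507, 0.2447, 0.0267]
eef_rot: [-0.0, 0.615, 0.788, 0.0]
contact_force: [-0.3, 1.4, -0.3]
width: 0.0225
```

Emit:
{"method": "apply_moves", "body": {
  "deltas": [
    [0,[0,-0.03,0],[0,0,0]],
    [0,[0,-0.08,0],[0,0,0]],
    [0,[0,-0.13,0],[0,0,0]],
    [0,[0,-0.18,0],[0,0,0]],
    [0,[0,-0.23,0],[0,0,0]],
    [0,[0,-0.28,0],[0,0,0]],
    [0,[0,-0.33,0],[0,0,0]],
    [0,[0,-0.38,0],[0,0,0]],
    [0,[0,-0.43,0],[0,0,0]],
    [0,[0,-0.47,0],[0,0,0]],
    [0,[0,-0.5,0],[0,0,0]],
    [0,[0,-0.5,0],[0,0,0]]
  ]
}}

```text
time: 7.38
ee_pos: [0.4287, 0.2141, 0.0267]
eef_rot: [-0.0, 0.615, 0.788, -0.0]
contact_force: [-1.4, 0.3, -1.6]
width: 0.023
```

Run:
```python
from h import *
st=env.sense(); print(st["width"],st["contact_force"])
p=env.read_camera("side"); save(p,"s3.png",(190,110,390,260),3.6)
for q,z in [("hub_top",.06),("handwheel",0)]:
    print(q,[(np.round(d["xy"],1).tolist(),onz(p,d["xy"],z,st).round(4),round(d["confidence"],2)) for d in env.landmark_of(p,q)])
```

```text
0.0230214570295362 [-1.40783964  0.31536056 -1.59690919]
hub_top [([258.3, 250.5], array([0.3497, 0.0372, 0.06  ]), 0.89), ([301.2, 293.2], array([ 0.3456, -0.1631,  0.06  ]), 0.86), ([260.1, 195.7], array([0.4939, 0.2029, 0.06  ]), 0.7), ([444.4, 343.4], array([ 0.5181, -0.5421,  0.06  ]), 0.24)]
handwheel [([267.3, 204.0], array([0.5137, 0.198 , 0.    ]), 0.97), ([297.4, 301.5], array([ 0.3372, -0.1514,  0.    ]), 0.7), ([259.8, 260.2], array([0.3484, 0.0394, 0.    ]), 0.56)]
```

View pics/s3.png

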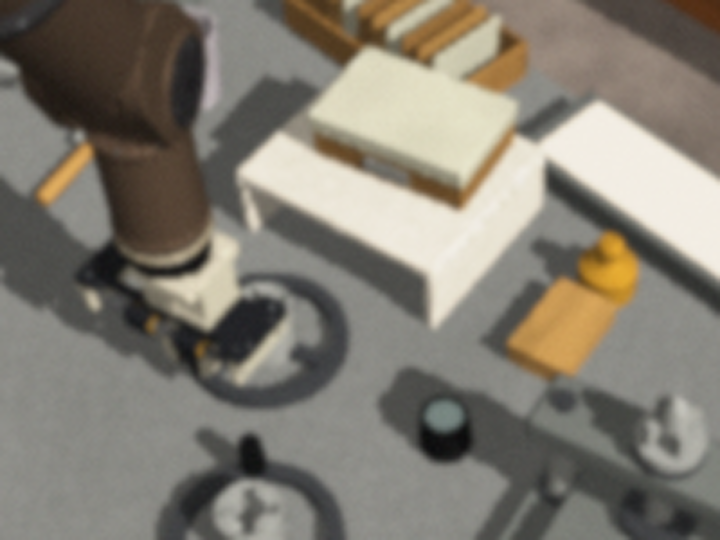

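Emit:
{"method": "apply_moves", "body": {
  "deltas": [
    [0.6,[0,0,0],[0,0,0]],
    [0.6,[0,0,0],[0,0,0]],
    [0.6,[0,0,0],[0,0,0]],
    [0.6,[0,0,0],[0,0,0]],
    [0.6,[0,0,0],[0,0,0]],
    [0.6,[0,0,0],[0,0,0]],
    [0.8,[0,0,-0.15],[0,0,0]],
    [1,[0,0,-0.4],[0,0,0]],
    [1,[0,0,-0.65],[0,0,0]],
    [1,[0,0,-0.9],[0,0,0]],
    [1,[0,0,-0.9],[0,0,0]],
    [1,[0,0,-0.9],[0,0,0]]
  ]
}}

```text
time: 9.02
ee_pos: [0.4293, 0.2141, 0.2515]
eef_rot: [-0.0, 0.615, 0.788, -0.0]
contact_force: [-0.2, 0.4, -0.6]
width: 0.0919
```

Run:
```python
from h import *
st=env.sense(); print(st["width"],st["contact_force"],st["time"])
p=env.read_camera("wrist"); save(p,"w4.png")
for q,z in [("hub_top",.06),("handwheel",0),("wheel_handle",.04)]:
    print(q,[(np.round(d["xy"],1).tolist(),onz(p,d["xy"],z,st).round(4),round(d["confidence"],2)) for d in env.landmark_of(p,q)])
d=env.read_camera("side"); save(d,"s4.png",(190,110,390,260),3.6)
for q,z in [("hub_top",.06),("handwheel",0),("wheel_handle",.04)]:
    print(q,[(np.round(x["xy"],1).tolist(),onz(d,x["xy"],z,st).round(4),round(x["confidence"],2)) for x in env.landmark_of(d,q)])
```

```text
0.09188084769623032 [-0.17042061  0.38208585 -0.60331145] 9.025
hub_top [([147.7, 45.7], array([0.3493, 0.0338, 0.06  ]), 0.93), ([291.0, 235.1], array([0.4993, 0.2022, 0.06  ]), 0.9)]
handwheel [([294.7, 215.4], array([0.4978, 0.2019, 0.    ]), 0.73), ([172.1, 51.4], array([0.3478, 0.032 , 0.    ]), 0.7)]
wheel_handle [([11.6, 25.2], array([ 0.363 , -0.1012,  0.04  ]), 0.95), ([204.8, 107.5], array([0.3928, 0.0867, 0.04  ]), 0.77), ([316.3, 178.5], array([0.437 , 0.2145, 0.04  ]), 0.59)]
hub_top [([300.7, 293.9], array([ 0.3431, -0.1637,  0.06  ]), 0.9), ([258.8, 193.5], array([0.497 , 0.2136, 0.06  ]), 0.76), ([260.4, 249.5], array([0.3567, 0.0354, 0.06  ]), 0.72)]
handwheel [([267.1, 202.9], array([0.5164, 0.2023, 0.    ]), 0.86), ([298.7, 300.2], array([ 0.3428, -0.1511,  0.    ]), 0.84), ([260.4, 260.7], array([0.3485, 0.0366, 0.    ]), 0.79)]
wheel_handle [([291.4, 275.2], array([ 0.3712, -0.0906,  0.04  ]), 0.81), ([262.4, 236.0], array([0.4003, 0.0817, 0.04  ]), 0.56), ([246.1, 208.3], array([0.4335, 0.2081, 0.04  ]), 0.55)]
```

View pics/w4.png

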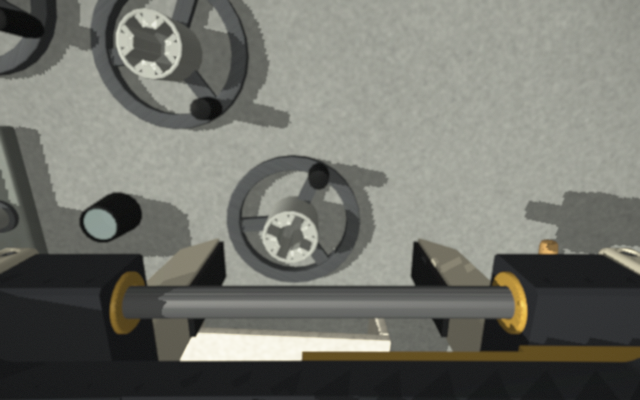

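View pics/s4.png

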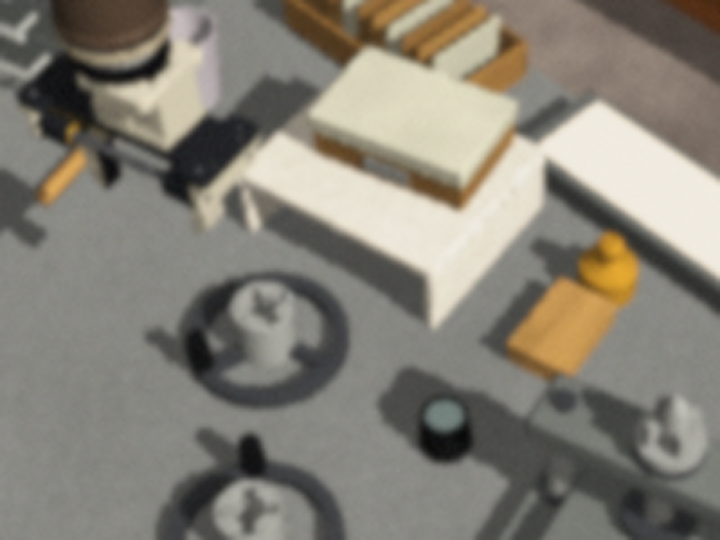

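The wheel lies flat, about 45 mm clear of the shelf front, and is released. Before regrasping it I'll look at the keys on the spindle from above.

Run:
```python
from h import *
print(env.sense()["qpos"].round(3))
plan([.552,-.0,.28],97)
plan([.675,-.217,.28],90)
```

```text
[-0.596  0.177  0.026  1.879 -0.005  1.087  1.248]
pos [0.4294 0.2141 0.2511] yaw 104.04 tilt 0.07
shift [-0.95   0.268 -0.115] turn [-0.002  0.001  0.246]
pos [0.4294 0.2141 0.2511] yaw 104.04 tilt 0.07
shift [-1.911  0.535 -0.115] turn [-0.002  0.001  0.49 ]
```

Emit:
{"method": "apply_moves", "body": {
  "deltas": [
    [1,[-0.15,0.04,-0.05],[0,0,0.05]],
    [1,[-0.35,0.1,-0.12],[0,0,0.1]],
    [1,[-0.55,0.16,-0.12],[0,0,0.15]],
    [1,[-0.75,0.21,-0.12],[0,0,0.2]],
    [1,[-0.95,0.27,-0.12],[0,0,0.25]]
  ]
}}

```text
time: 10.05
ee_pos: [0.5533, -0.0013, 0.2816]
eef_rot: [-0.0, 0.664, 0.748, 0.0]
contact_force: [0.8, 1.8, 0.4]
width: 0.0918
```

Run:
```python
from h import *
plan([.675,-.217,.28],90)
```

```text
pos [ 0.5533 -0.0013  0.2816] yaw 96.85 tilt 0.0
shift [-0.915  0.38   0.007] turn [-0.    -0.     0.239]
```

Emit:
{"method": "apply_moves", "body": {
  "deltas": [
    [1,[-0.2,0.08,0],[0,0,0.06]],
    [1,[-0.4,0.17,0],[0,0,0.12]],
    [1,[-0.6,0.25,0],[0,0,0.18]],
    [1,[-0.8,0.33,0],[0,0,0.24]],
    [1,[-0.92,0.38,0],[0,0,0.24]],
    [1,[-0.92,0.38,0],[0,0,0.24]],
    [1,[-0.92,0.38,0],[0,0,0.24]]
  ]
}}

```text
time: 10.92
ee_pos: [0.6745, -0.2157, 0.2812]
eef_rot: [-0.001, 0.707, 0.707, 0.0]
contact_force: [-0.6, 0.8, 0.8]
width: 0.0919
```

Run:
```python
from h import *
st=env.sense(); plan([.675,-.217,.28],90,st)
p=env.read_camera("wrist"); save(p,"w5.png"); np.savez("w5.npz",c=p["color"],pos=st["ee_pos"],rot=st["eef_rot"])
for q,z in [("spindle_tip",.227),("key_tops",.199),("shoulder",.175)]:
    print(q,[(np.round(d["xy"],1).tolist(),onz(p,d["xy"],z,st).round(4),round(d["confidence"],2)) for d in env.landmark_of(p,q)])
u,v=proj(p,[.597,-.217,.199],st)[0]; u,v=int(u),int(v); print(u,v)
save(p,"w5c.png",(max(u-70,0),max(v-60,0),u+70,v+60),5)
```

```text
pos [ 0.6745 -0.2157  0.2812] yaw 90.05 tilt 0.07
shift [-0.005  0.002  0.005] turn [-0.002 -0.002  0.002]
spindle_tip [([315.0, 100.2], array([ 0.5989, -0.2171,  0.227 ]), 0.64)]
key_tops [([317.6, 98.5], array([ 0.5981, -0.2157,  0.199 ]), 0.87)]
shoulder []
315 96
```

View pics/w5.png

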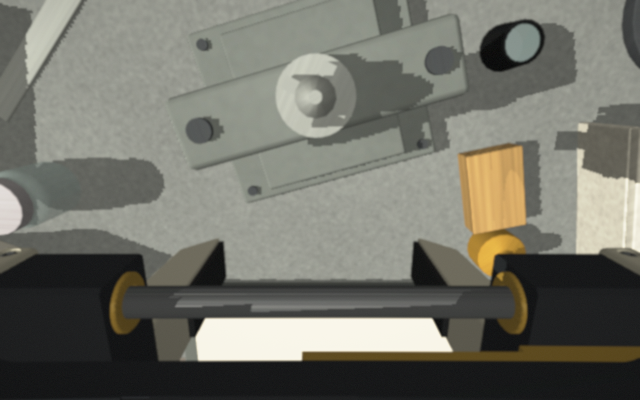

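View pics/w5c.png

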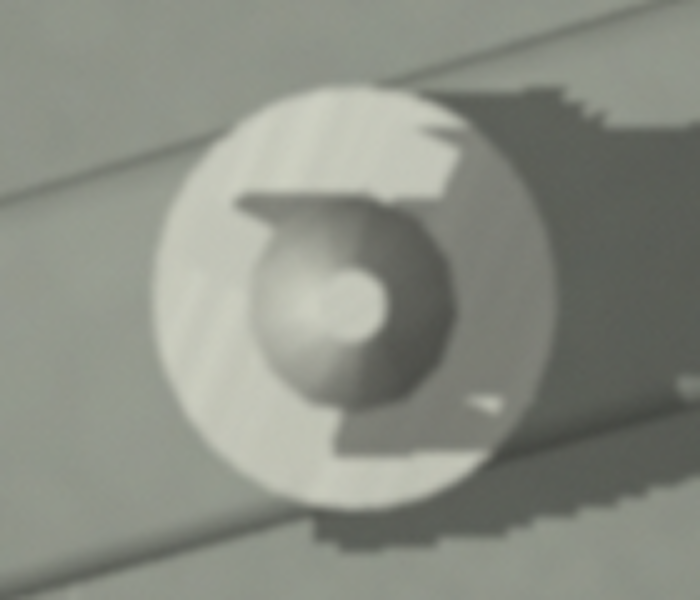

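From above, the keys have the same brightness as the collar, so their angle can't be read. I'll take an oblique view by tilting the tool.

Emit:
{"method": "apply_moves", "body": {
  "deltas": [
    [1,[0,-0.1,-0.05],[-0.25,0,0]],
    [1,[0,-0.2,-0.05],[-0.5,0,0]],
    [1,[0,-0.3,-0.05],[-0.75,0,0]],
    [1,[0,-0.4,-0.02],[-0.97,0,0]],
    [1,[0,-0.4,-0.02],[-0.97,0,0]],
    [1,[0,-0.4,-0.02],[-0.97,0,0]]
  ]
}}

```text
time: 11.88
ee_pos: [0.5752, -0.2164, 0.2879]
eef_rot: [0.17, 0.686, 0.687, 0.17]
contact_force: [0.4, 0.0, 0.3]
width: 0.0921
```

Run:
```python
from h import *
st=env.sense(); print(st["ee_pos"],st["qpos"].round(2))
p=env.read_camera("wrist"); save(p,"w6.png"); 
import pickle; pickle.dump((p,st),open("w6.pkl","wb"))
for q in ["spindle_tip","key_tops","shoulder"]:
    print(q,[(np.round(d["xy"],1).tolist(),round(d["confidence"],2)) for d in env.landmark_of(p,q)])
for z in (.227,.199,.175): print(proj(p,[.598,-.217,z],st))
u,v=proj(p,[.598,-.217,.195],st)[0]; u,v=int(u),int(v)
save(p,"w6c.png",(u-70,v-60,u+70,v+60),5)
```

```text
[ 0.57515457 -0.21639046  0.28794974] [ 0.17  0.14  0.23  1.95 -0.36  0.63  2.22]
spindle_tip [([314.2, 204.5], 0.86)]
key_tops [([315.3, 179.4], 0.63), ([479.6, 142.2], 0.27)]
shoulder [([316.6, 157.8], 0.57)]
[[316.60715571 204.19866769]]
[[316.77070177 176.75792902]]
[[316.89159685 156.44830356]]
```

View pics/w6c.png

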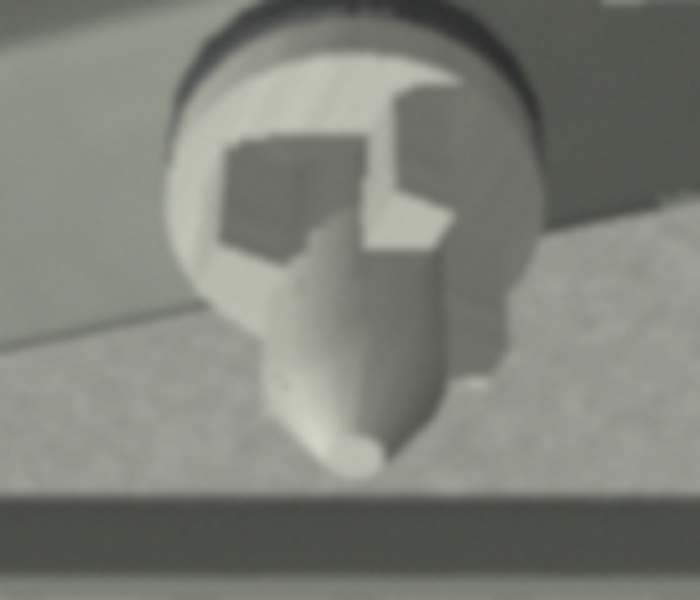

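```bash
cat > ov.py <<'E'
from h import *
import pickle,sys
p,st=pickle.load(open("w6.pkl","rb"))
def overlay(cx,cy,ang,crop,sc):
    im=cv2.cvtColor(p["color"],cv2.COLOR_RGB2BGR)[crop[1]:crop[3],crop[0]:crop[2]]
    im=cv2.resize(im,None,fx=sc,fy=sc,interpolation=cv2.INTER_CUBIC)
    def pl(pts,col):
        q=(proj(p,np.array(pts),st)-[crop[0],crop[1]]+.5)*sc
        cv2.polylines(im,[np.int32(q*8)],True,col,1,cv2.LINE_AA,3)
    for k in range(4):
        a=np.radians(ang+90*k); e=np.array([np.cos(a),np.sin(a)]); n=np.array([-e[1],e[0]])
        for z,col in ((.199,(0,0,255)),(.175,(255,0,0))):
            pts=[np.r_[np.array([cx,cy])+e*r+n*w,z] for r,w in ((12.2e-3,-.0045),(.023,-.0045),(.023,.0045),(12.2e-3,.0045))]
            pl(pts,col)
    th=np.linspace(0,2*np.pi,60)
    for r,z in((.029,.175),(.013,.213),(.004,.227)):
        pl([[cx+r*np.cos(t),cy+r*np.sin(t),z] for t in th],(0,255,0))
    return im
if __name__=="__main__":
    c=(246,112,386,232)
    rows=[]
    L=[overlay(.598,-.217,a,c,2.8) for a in (0,15,30,45,60,75)]
    im=np.vstack([np.hstack(L[:2])]); 
    out=np.vstack([np.hstack(L[i:i+2]) for i in (0,2,4)]); out=cv2.resize(out,None,fx=.59,fy=.59,interpolation=cv2.INTER_AREA)
    cv2.imwrite("pics/ov1.png",out); print(out.shape)
E
python3 ov.py
```

```text
(595, 463, 3)
```

View pics/ov1.png

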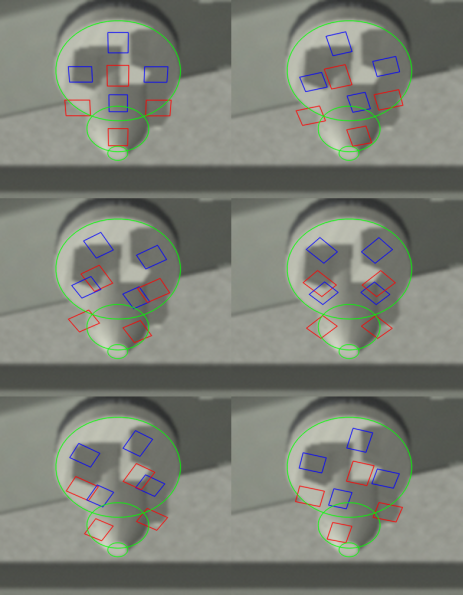

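Run:
```python
from ov import *
c=(271,127,361,217)
L=[overlay(.598,-.217,a,c,4.4) for a in (64,69,74,79)]
out=np.vstack([np.hstack(L[i:i+2]) for i in (0,2)]); out=cv2.resize(out,None,fx=.75,fy=.75,interpolation=cv2.INTER_AREA)
cv2.imwrite("pics/ov2.png",out); print(out.shape)
```

```text
(594, 594, 3)
```

View pics/ov2.png

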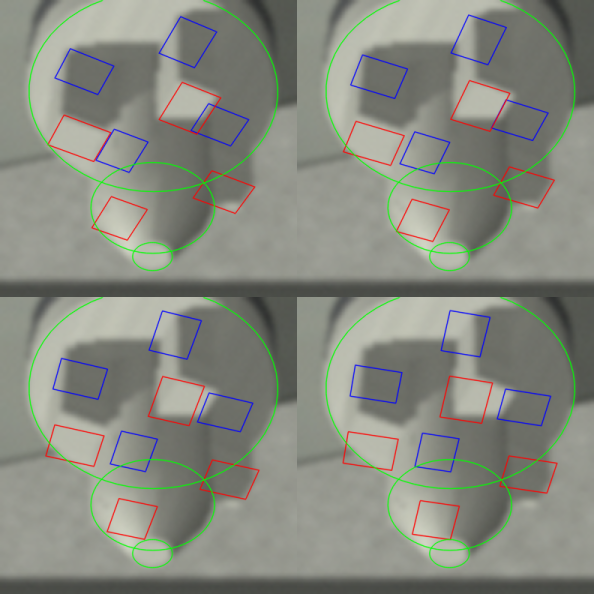

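Run:
```python
from ov import *
c=(282,140,342,185)
L=[overlay(.5973,-.2172,a,c,6.6) for a in (59,62,65,68)]
out=np.vstack([np.hstack(L[i:i+2]) for i in (0,2)])
cv2.imwrite("pics/ov3.png",out); print(out.shape)
```

```text
(594, 792, 3)
```

View pics/ov3.png

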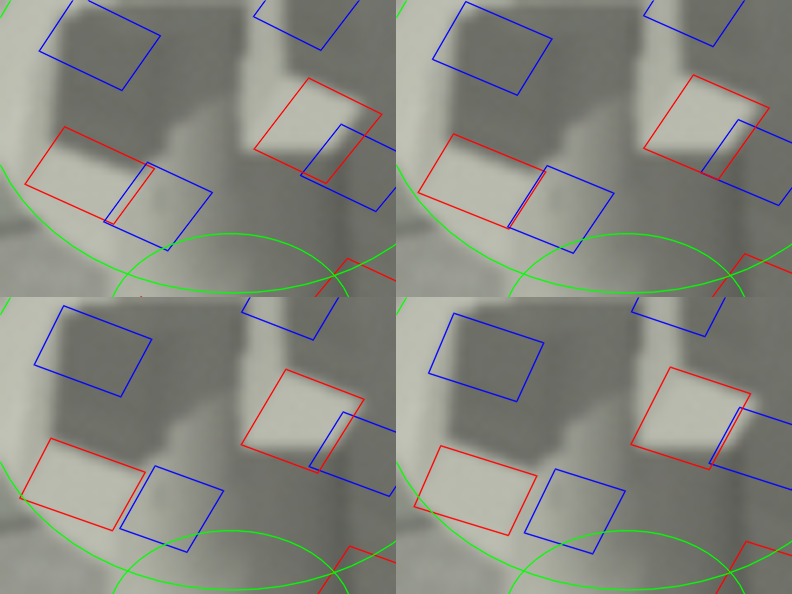

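Key angle fits at about 65° modulo 90, with the spindle at (0.597,-0.217). Now back over the wheel to measure the hub.

Run:
```python
from h import *
print(plan([.575,-.01,.27],90))
```

```text
pos [ 0.5762 -0.2165  0.2875] yaw 90.08 tilt 27.85
shift [ 0.826 -0.035  0.06 ] turn [0.972 0.001 0.003]
(array([ 0.82614132, -0.03542257,  0.05961082]), array([9.71996681e-01, 5.95307297e-04, 3.15929298e-03]))
```

Emit:
{"method": "apply_moves", "body": {
  "deltas": [
    [1,[0.1,0,0],[0.2,0,0]],
    [1,[0.28,-0.01,0.02],[0.45,0,0]],
    [1,[0.46,-0.02,0.03],[0.7,0,0]],
    [1,[0.64,-0.03,0.05],[0.97,0,0]],
    [1,[0.83,-0.035,0.06],[0.97,0,0]]
  ]
}}

```text
time: 12.7
ee_pos: [0.5761, -0.0068, 0.2683]
eef_rot: [-0.0, 0.707, 0.708, -0.001]
contact_force: [1.2, -0.6, -0.4]
width: 0.0919
```

Run:
```python
from h import *
plan([.576,.188,.21],80)
```

```text
pos [ 0.5761 -0.0068  0.2683] yaw 90.09 tilt 0.16
shift [0.78  0.002 0.232] turn [-0.005  0.003  0.352]
```

Emit:
{"method": "apply_moves", "body": {
  "deltas": [
    [1,[0.2,0,0.05],[0,0,0.1]],
    [1,[0.4,0,0.1],[0,0,0.2]],
    [1,[0.6,0,0.15],[0,0,0.3]],
    [1,[0.78,0,0.23],[0,0,0.35]],
    [1,[0.78,0,0.23],[0,0,0.35]],
    [1,[0.78,0,0.23],[0,0,0.35]]
  ]
}}

```text
time: 13.45
ee_pos: [0.5744, 0.1857, 0.2117]
eef_rot: [0.0, 0.766, 0.643, -0.0]
contact_force: [0.4, -0.3, 0.9]
width: 0.092
```

Run:
```python
from h import *
import pickle
st=env.sense(); plan([.576,.188,.21],80,st)
p=env.read_camera("wrist"); save(p,"w7.png"); pickle.dump((p,st),open("w7.pkl","wb"))
for q,z in [("hub_top",.06),("handwheel",0),("wheel_handle",.04)]:
    print(q,[(np.round(d["xy"],1).tolist(),onz(p,d["xy"],z,st).round(4),round(d["confidence"],2)) for d in env.landmark_of(p,q)])
def draw(cx,cy,yaw,crop,sc):
    im=cv2.cvtColor(p["color"],cv2.COLOR_RGB2BGR)[crop[1]:crop[3],crop[0]:crop[2]]
    im=cv2.resize(im,None,fx=sc,fy=sc,interpolation=cv2.INTER_CUBIC)
    def pl(pts,col):
        q=(proj(p,np.array(pts),st)-[crop[0],crop[1]]+.5)*sc
        cv2.polylines(im,[np.int32(q*8)],True,col,1,cv2.LINE_AA,3)
    th=np.linspace(0,2*np.pi,80)
    for r,z in((.03,.06),(.08,.016),(.0145,.06)): pl([[cx+r*np.cos(t),cy+r*np.sin(t),z] for t in th],(0,255,0))
    a=np.radians(yaw); e=np.array([np.cos(a),np.sin(a)])
    h=np.array([cx,cy])-.07*e
    pl([[h[0]+.012*np.cos(t),h[1]+.012*np.sin(t),.062] for t in th],(0,255,255))
    for k in range(4):
        b=a+k*np.pi/2; e=np.array([np.cos(b),np.sin(b)]); n=np.array([-e[1],e[0]])
        pl([np.r_[np.array([cx,cy])+e*r+n*w,.06] for r,w in((.013,-.006),(.0245,-.006),(.0245,.006),(.013,.006))],(0,0,255))
    return im
u,v=map(int,proj(p,[.499,.202,.04],st)[0]); c=(max(u-100,0),max(v-75,0),u+100,max(v-75,0)+150)
L=[draw(.499,.202,-10,c,3.9)]
cv2.imwrite("pics/w7o.png",L[0])
```

```text
pos [0.5744 0.1857 0.2117] yaw 80.02 tilt 0.05
shift [0.01  0.005 0.007] turn [0.001 0.002 0.001]
hub_top [([322.8, 103.5], array([0.5045, 0.202 , 0.06  ]), 0.81)]
handwheel [([322.7, 98.1], array([0.5007, 0.2033, 0.    ]), 0.74)]
wheel_handle [([324.4, 13.0], array([0.4329, 0.216 , 0.04  ]), 0.62), ([397.3, 342.6], array([0.772 , 0.2402, 0.04  ]), 0.43)]
```

View pics/w7o.png

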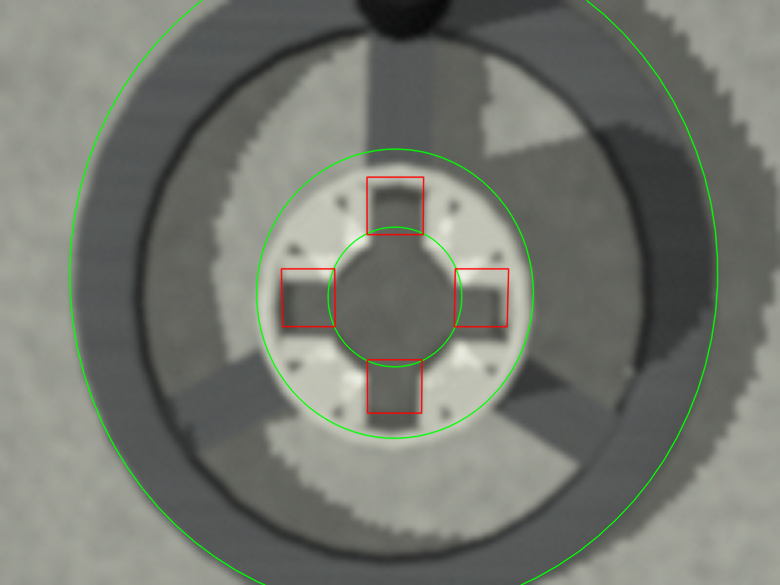

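Run:
```python
from h import *
plan([.502,.2025,.026],78)
```

```text
pos [0.5745 0.1846 0.2124] yaw 79.87 tilt 0.06
shift [ 0.02  -0.299  0.745] turn [ 0.002 -0.     0.065]
```

Emit:
{"method": "apply_moves", "body": {
  "deltas": [
    [1,[0.01,-0.1,0],[0,0,0.03]],
    [1,[0.02,-0.2,0.05],[0,0,0.065]],
    [1,[0.02,-0.3,0.15],[0,0,0.065]],
    [1,[0.02,-0.3,0.3],[0,0,0.065]],
    [1,[0.02,-0.3,0.45],[0,0,0.065]],
    [1,[0.02,-0.3,0.6],[0,0,0.065]],
    [1,[0.02,-0.3,0.7],[0,0,0.065]],
    [1,[0.02,-0.3,0.745],[0,0,0.065]],
    [1,[0.02,-0.3,0.745],[0,0,0.065]],
    [1,[0.02,-0.3,0.745],[0,0,0.065]]
  ]
}}

```text
time: 14.9
ee_pos: [0.5017, 0.2039, 0.0267]
eef_rot: [0.0, 0.777, 0.63, 0.001]
contact_force: [-0.5, -0.5, 0.2]
width: 0.0919
```

Run:
```python
from h import *
st=env.sense(); plan([.502,.2025,.026],78,st); print(st["contact_force"])
p=env.read_camera("wrist"); save(p,"w8.png")
p=env.read_camera("side"); save(p,"s8.png",(190,110,390,260),3.6)
```

```text
pos [0.5017 0.2039 0.0267] yaw 78.1 tilt 0.11
shift [-0.005  0.002  0.003] turn [ 0.003 -0.002  0.003]
[-0.46364799 -0.46155165  0.18454999]
```

View pics/w8.png

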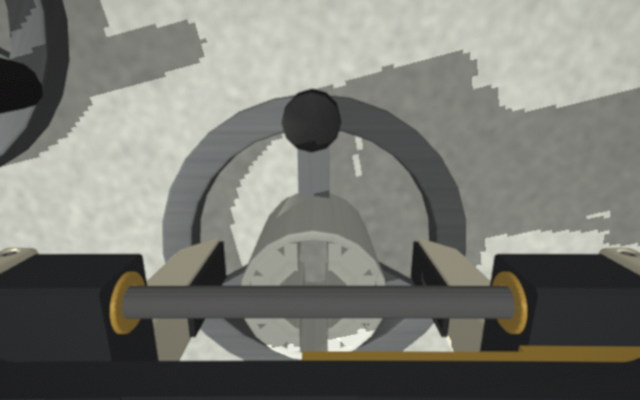

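View pics/s8.png

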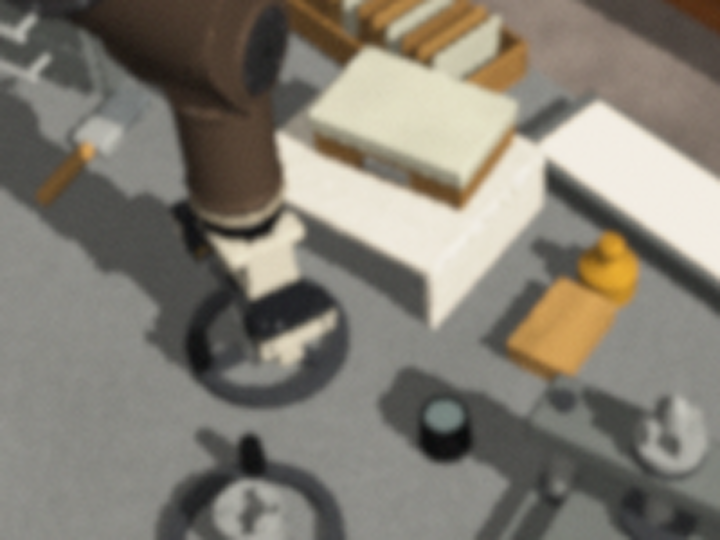

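Emit:
{"method": "apply_moves", "body": {
  "deltas": [
    [0.6,[-0.008,0,0],[0,0,0]],
    [0.6,[-0.008,0,0],[0,0,0]],
    [0,[-0.008,0,0],[0,0,0]],
    [0,[-0.008,0,0],[0,0,0]],
    [0,[-0.008,0,0],[0,0,0]],
    [0,[-0.008,0,0],[0,0,0]],
    [0,[-0.008,0,0],[0,0,0]],
    [0,[-0.008,0,0],[0,0,0]]
  ],
  "grip_force": 45
}}

```text
time: 16.0
ee_pos: [0.5004, 0.2018, 0.0257]
eef_rot: [-0.0, 0.776, 0.63, 0.0]
contact_force: [0.2, 0.5, 1.9]
width: 0.0602
```

Run:
```python
from h import *
st=env.sense(); plan([.502,.2025,.026],78,st); print(st["contact_force"],st["width"])
```

```text
pos [0.5004 0.2018 0.0257] yaw 78.12 tilt 0.01
shift [ 0.004  0.006 -0.001] turn [ 0.    -0.     0.004]
[0.15866663 0.45814003 1.87896067] 0.06015930994688476
```

Emit:
{"method": "apply_moves", "body": {
  "deltas": [
    [0,[0,0,-0.1],[0,0,0]],
    [0,[0,0,-0.3],[0,0,0]],
    [0,[0,0,-0.5],[0,0,0]],
    [0,[0,0,-0.7],[0,0,0]],
    [0,[0,0,-0.9],[0,0,0]],
    [0,[0,0,-1],[0,0,0]],
    [0,[0,0,-1],[0,0,0]]
  ]
}}

```text
time: 16.88
ee_pos: [0.501, 0.2019, 0.2767]
eef_rot: [0.0, 0.777, 0.63, 0.001]
contact_force: [-0.4, 0.2, -3.6]
width: 0.06
```

Run:
```python
from h import *
st=env.sense(); print(st["contact_force"],st["wrist_torque"],st["width"])
p=env.read_camera("wrist"); save(p,"w9.png")
plan([.55,-.005,.3],72,st)
```

```text
[-0.36174291  0.19209555 -3.584139  ] [0.03631703 0.03854565 0.06194709] 0.06002521072146688
pos [0.501  0.2019 0.2767] yaw 78.11 tilt 0.16
shift [-0.769  0.363 -0.094] turn [ 0.004 -0.004  0.213]
```

View pics/w9.png

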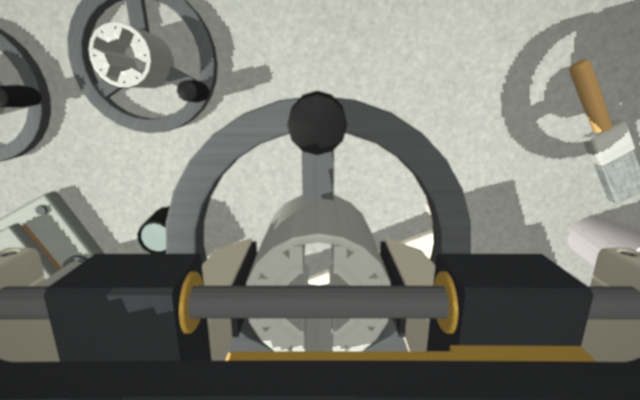

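Run:
```python
from h import *
p=env.read_camera("wrist")
T=np.array(p["tool_from_camera"]); Ri=T[:3,:3].T; 
def pr(X):
    c=(np.atleast_2d(X)-T[:3,3])@T[:3,:3]; s=c[:,:2]/c[:,2:]; s=s*(1+p["k1"]*(s**2).sum(1,keepdims=True)); return s*f(p)+[p["cx"],p["cy"]]
im0=cv2.cvtColor(p["color"],cv2.COLOR_RGB2BGR)
th=np.linspace(0,2*np.pi,90); cs=np.c_[np.cos(th),np.sin(th)]
def draw(cx,cy,a):
    im=cv2.resize(im0[80:400,140:500],None,fx=2,fy=2,interpolation=cv2.INTER_CUBIC)
    def pl(pts,col):
        q=(pr(pts)-[140,80]+.5)*2; cv2.polylines(im,[np.int32(q*8)],True,col,1,cv2.LINE_AA,3)
    zz=lambda h:.0257-h
    for r,h in((.08,.016),(.064,.016),(.03,.06),(.08,0)): pl(np.c_[cs*r+[cx,cy],np.full(90,zz(h))],(0,255,0))
    hx=np.array([cx,cy])+.07*np.array([np.sin(a),-np.cos(a)])
    for h in(.062,.016): pl(np.c_[cs*.012+hx,np.full(90,zz(h))],(0,255,255))
    return im
cv2.imwrite("pics/ov9.png",draw(0,0,0)[:600])
```

```text
(no output)
```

View pics/ov9.png

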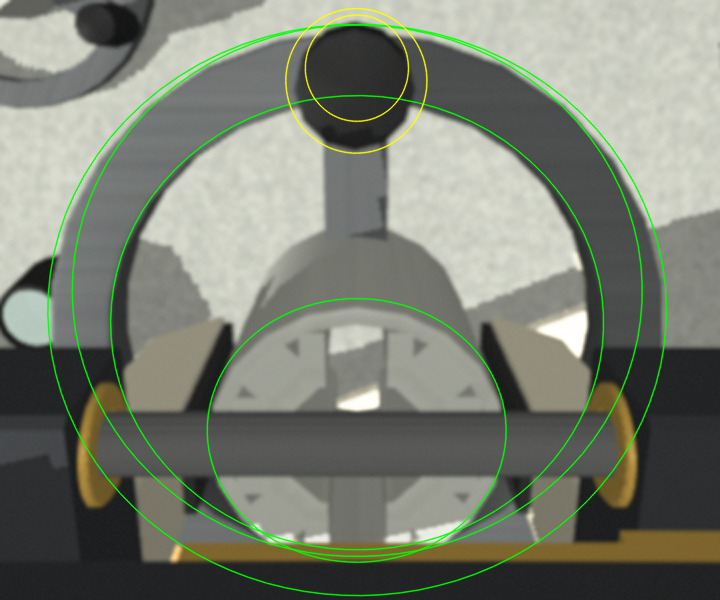

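Emit:
{"method": "apply_moves", "body": {
  "deltas": [
    [0,[-0.1,0.05,-0.03],[0,0,0.03]],
    [0,[-0.25,0.12,-0.06],[0,0,0.07]],
    [0,[-0.4,0.19,-0.09],[0,0,0.11]],
    [0,[-0.55,0.26,-0.09],[0,0,0.15]],
    [0,[-0.7,0.33,-0.09],[0,0,0.19]],
    [0,[-0.77,0.36,-0.09],[0,0,0.21]]
  ]
}}

```text
time: 17.73
ee_pos: [0.5481, -0.008, 0.296]
eef_rot: [-0.0, 0.81, 0.587, -0.002]
contact_force: [0.2, -0.2, -4.1]
width: 0.0602
```

Run:
```python
from h import *
plan([.5955,-.2164,.3],65)
```

```text
pos [ 0.5481 -0.008   0.296 ] yaw 71.89 tilt 0.21
shift [-0.733  0.439 -0.015] turn [-0.005  0.005  0.24 ]
```

Emit:
{"method": "apply_moves", "body": {
  "deltas": [
    [0,[-0.13,0.08,-0.02],[0,0,0.04]],
    [0,[-0.28,0.17,-0.02],[0,0,0.09]],
    [0,[-0.43,0.26,-0.02],[0,0,0.14]],
    [0,[-0.58,0.35,-0.02],[0,0,0.19]],
    [0,[-0.7,0.42,-0.02],[0,0,0.24]],
    [0,[-0.733,0.439,-0.02],[-0.005,0.005,0.24]],
    [0,[-0.733,0.439,-0.02],[-0.005,0.005,0.24]],
    [0,[-0.733,0.439,-0.02],[-0.005,0.005,0.24]]
  ]
}}

```text
time: 18.73
ee_pos: [0.597, -0.2112, 0.3026]
eef_rot: [-0.001, 0.842, 0.54, 0.002]
contact_force: [-0.5, -0.3, -4.0]
width: 0.06
```

Run:
```python
from h import *
st=env.sense(); print(st["contact_force"],st["width"])
plan([.5955,-.2164,.3],65,st)
p=env.read_camera("wrist"); save(p,"w10.png")
s=env.read_camera("side"); save(s,"s10.png",(310,150,470,270),4.5)
s=env.read_camera("scene"); save(s,"c10.png",(190,140,350,260),4.5)
```

```text
[-0.46882657 -0.3167207  -4.04640577] 0.05996414983856618
pos [ 0.597  -0.2112  0.3026] yaw 65.36 tilt 0.21
shift [-0.022  0.003  0.01 ] turn [ 0.002 -0.007  0.013]
```

View pics/w10.png

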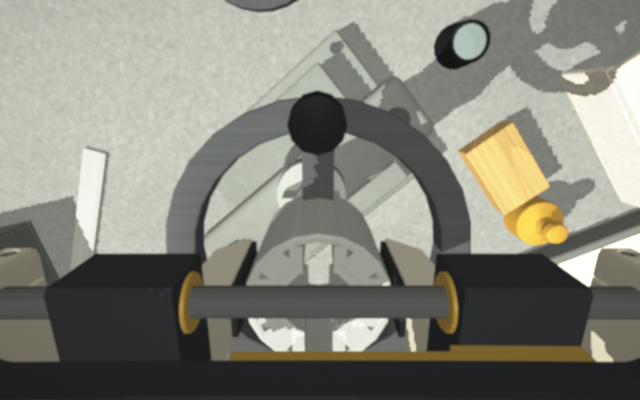

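View pics/c10.png

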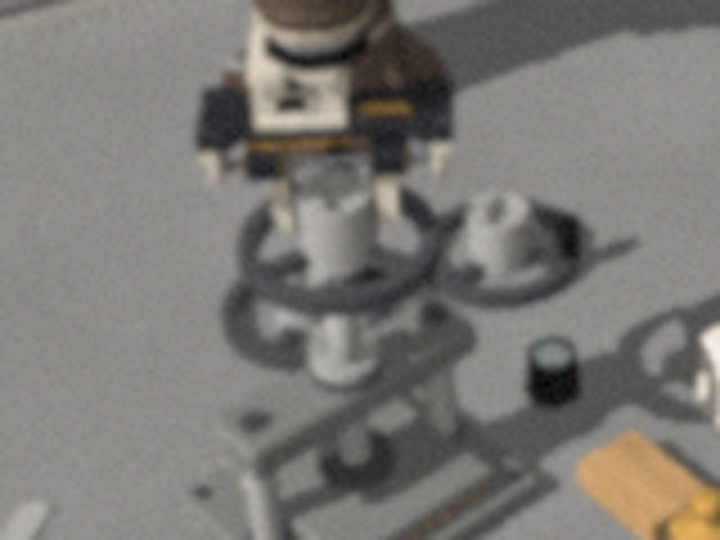

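Emit:
{"method": "apply_moves", "body": {
  "deltas": [
    [0,[-0.022,0.003,0],[0.002,-0.007,0.013]],
    [0,[-0.022,0.003,0.05],[0.002,-0.007,0.013]],
    [0,[-0.022,0.003,0.1],[0.002,-0.007,0.013]],
    [0,[-0.022,0.003,0.14],[0.002,-0.007,0.013]],
    [0,[-0.022,0.003,0.17],[0.002,-0.007,0.013]],
    [0,[-0.022,0.003,0.2],[0.002,-0.007,0.013]],
    [0,[-0.022,0.003,0.22],[0.002,-0.007,0.013]],
    [0,[-0.022,0.003,0.24],[0.002,-0.007,0.013]],
    [0,[-0.022,0.003,0.25],[0.002,-0.007,0.013]]
  ]
}}

```text
time: 20.0
ee_pos: [0.5955, -0.2185, 0.2404]
eef_rot: [0.001, 0.844, 0.536, 0.0]
contact_force: [-0.5, -0.2, -3.6]
width: 0.0599
```

Run:
```python
from h import *
st=env.sense(); print(st["contact_force"],st["wrist_torque"],st["width"])
plan([.5955,-.2164,.2257],65,st)
s=env.read_camera("side"); save(s,"s11.png",(310,150,470,270),4.5)
```

```text
[-0.46123491 -0.24756404 -3.59691344] [-0.0096416   0.02997019  0.01122099] 0.05985225830417956
pos [ 0.5955 -0.2185  0.2404] yaw 64.85 tilt 0.09
shift [ 0.007 -0.004  0.059] turn [ 0.003  0.002 -0.005]
```

View pics/s11.png

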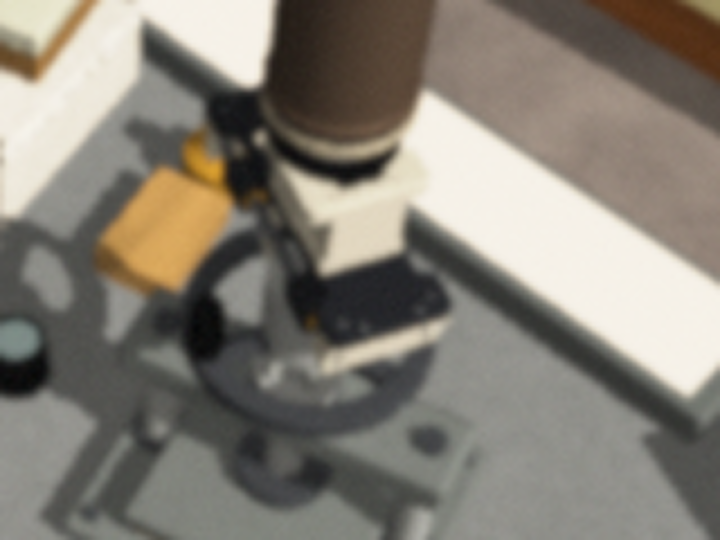

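Emit:
{"method": "apply_moves", "body": {
  "deltas": [
    [0,[0.007,-0.004,0.01],[0.003,0.002,0]],
    [0,[0.007,-0.004,0.02],[0.003,0.002,0]],
    [0,[0.007,-0.004,0.03],[0.003,0.002,0]],
    [0,[0.007,-0.004,0.04],[0.003,0.002,0]]
  ]
}}

```text
time: 20.55
ee_pos: [0.5954, -0.2165, 0.2305]
eef_rot: [-0.0, 0.844, 0.536, 0.0]
contact_force: [0.4, -0.2, -4.0]
width: 0.06
```

Run:
```python
from h import *
st=env.sense(); print(st["contact_force"],st["wrist_torque"],st["width"])
plan([.5955,-.2164,.2],65,st)
```

```text
[ 0.36256662 -0.18583493 -4.00727023] [-0.0167689   0.01754623 -0.020248  ] 0.060049028714845756
pos [ 0.5954 -0.2165  0.2305] yaw 64.85 tilt 0.01
shift [0.001 0.    0.122] turn [-0.    -0.    -0.005]
```

Emit:
{"method": "apply_moves", "body": {
  "deltas": [
    [0,[0,0,0.012],[0,0,-0.005]],
    [0,[0,0,0.024],[0,0,-0.005]],
    [0,[0,0,0.036],[0,0,-0.005]],
    [0,[0,0,0.048],[0,0,-0.005]],
    [0,[0,0,0.048],[0,0,-0.005]]
  ]
}}

```text
time: 21.18
ee_pos: [0.5952, -0.2164, 0.2183]
eef_rot: [-0.0, 0.843, 0.537, -0.0]
contact_force: [0.2, -0.5, -3.6]
width: 0.0597
```

Run:
```python
from h import *
st=env.sense(); print(st["contact_force"],st["wrist_torque"],st["width"])
plan([.5955,-.2164,.2],65,st)
```

```text
[ 0.19255416 -0.45554029 -3.6114075 ] [0.03317731 0.0374958  0.01672988] 0.05967627957520412
pos [ 0.5952 -0.2164  0.2183] yaw 65.0 tilt 0.04
shift [0.    0.001 0.073] turn [-0.001 -0.    -0.   ]
```

Emit:
{"method": "apply_moves", "body": {
  "deltas": [
    [0,[0,0,0.015],[0,0,0]],
    [0,[0,0,0.03],[0,0,0]],
    [0,[0,0,0.045],[0,0,0]],
    [0,[0,0,0.056],[0,0,0]],
    [0,[0,0,0.064],[0,0,0]],
    [0,[0,0,0.07],[0,0,0]],
    [0,[0,0,0.074],[0,0,0]],
    [0,[0,0,0.076],[0,0,0]]
  ]
}}

```text
time: 22.18
ee_pos: [0.5955, -0.2165, 0.2007]
eef_rot: [0.0, 0.843, 0.537, 0.0]
contact_force: [-4.2, 1.6, 8.2]
width: 0.0598
```

Run:
```python
from h import *
st=env.sense(); print(st["contact_force"],st["wrist_torque"],st["width"])
plan([.5955,-.2164,.2],65,st)
s=env.read_camera("scene"); save(s,"c12.png",(190,140,350,260),4.5)
s=env.read_camera("wrist"); save(s,"w12.png")
```

```text
[-4.23919132  1.62074419  8.24947405] [0.37650072 0.97662916 0.01140264] 0.05976767085830264
pos [ 0.5955 -0.2165  0.2007] yaw 65.0 tilt 0.05
shift [ 0.    -0.     0.003] turn [ 0.001 -0.001 -0.   ]
```

View pics/c12.png

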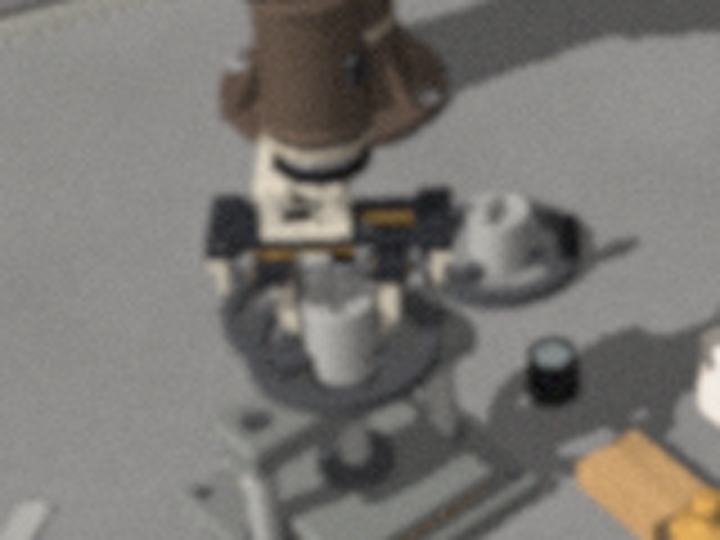

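View pics/w12.png

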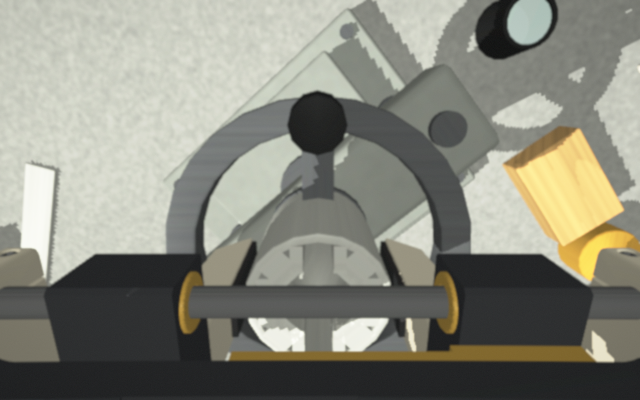

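Emit:
{"method": "apply_moves", "body": {
  "deltas": [
    [1,[0,0,0],[0,0,0]],
    [1,[0,0,0],[0,0,0]],
    [1,[0,0,0],[0,0,0]],
    [1,[0,0,0],[0,0,0]],
    [1,[0,0,0],[0,0,0]],
    [1,[0,0,0],[0,0,0]],
    [1,[0,0,-0.1],[0,0,0]],
    [1,[0,0,-0.2],[0,0,0]],
    [1,[0,0,-0.35],[0,0,0]],
    [1,[0,0,-0.55],[0,0,0]],
    [1,[0,-0.2,-0.6],[0,0,0]],
    [1,[0,-0.3,-0.6],[0,0,0]],
    [1,[0,-0.3,-0.6],[0,0,0]]
  ]
}}

```text
time: 23.9
ee_pos: [0.5264, -0.1843, 0.3505]
eef_rot: [-0.0, 0.843, 0.537, 0.001]
contact_force: [0.7, 1.0, 0.5]
width: 0.0915
```

Run:
```python
from h import *
st=env.sense(); print(st["contact_force"],st["ee_pos"],st["time"])
p=env.read_camera("wrist"); save(p,"w13.png")
s=env.read_camera("side"); d=env.read_camera("scene")
for n,c in(("side",s),("scene",d)):
  for q,z in (("hub_top",.235),("handwheel",.175)):
    print(n,q,[(onz(c,x["xy"],z).round(3),round(x["confidence"],2)) for x in env.landmark_of(c,q)])
for q,z in (("hub_top",.235),("handwheel",.175)): print("wr",q,[(onz(p,x["xy"],z,st).round(3),round(x["confidence"],2)) for x in env.landmark_of(p,q)])
save(s,"s13.png",(310,170,430,270),6)
save(d,"c13.png",(190,160,310,260),6)
```

```text
[0.68695871 0.95429322 0.48897184] [ 0.52640306 -0.18427956  0.35048247] 23.9
side hub_top [(array([ 0.296, -0.057,  0.235]), 0.84), (array([ 0.288, -0.229,  0.235]), 0.75), (array([ 0.598, -0.224,  0.235]), 0.57)]
side handwheel [(array([ 0.296, -0.053,  0.175]), 0.8), (array([ 0.295, -0.223,  0.175]), 0.69), (array([ 0.606, -0.223,  0.175]), 0.61)]
scene hub_top [(array([ 0.595, -0.217,  0.235]), 0.74), (array([0.865, 0.12 , 0.235]), 0.64), (array([ 0.548, -0.064,  0.235]), 0.55), (array([ 0.54 , -0.241,  0.235]), 0.49)]
scene handwheel [(array([ 0.562, -0.056,  0.175]), 0.85), (array([ 0.597, -0.227,  0.175]), 0.63), (array([ 0.56 , -0.225,  0.175]), 0.6)]
wr hub_top [(array([ 0.384, -0.158,  0.235]), 0.87), (array([ 0.598, -0.217,  0.235]), 0.66)]
wr handwheel [(array([ 0.379, -0.16 ,  0.175]), 0.94), (array([ 0.595, -0.216,  0.175]), 0.65)]
```

View pics/w13.png

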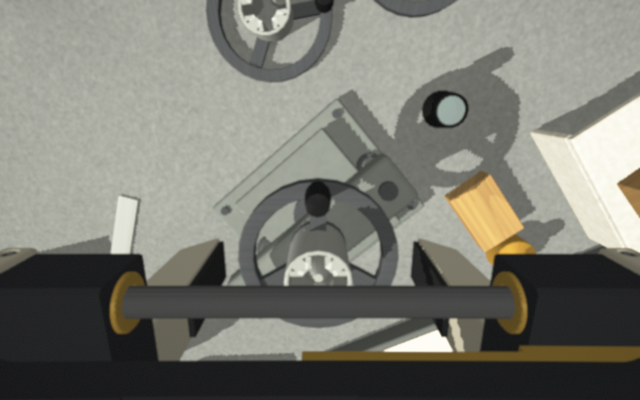

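View pics/s13.png

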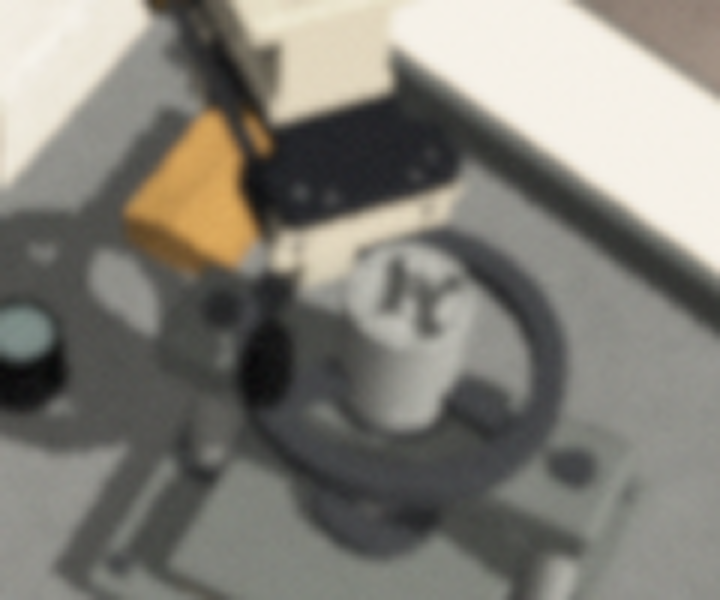

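View pics/c13.png

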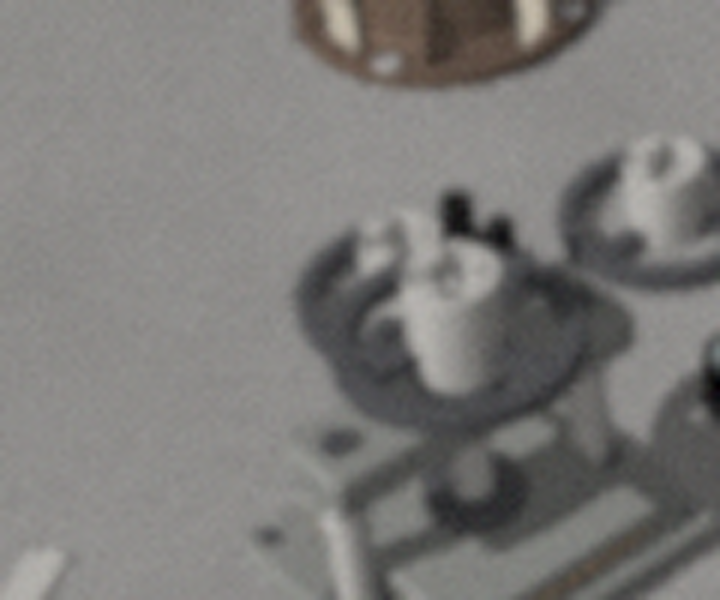

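Run:
```python
from h import *
st=env.sense(); p=env.read_camera("wrist"); s=env.read_camera("side")
th=np.linspace(0,2*np.pi,90); cs=np.c_[np.cos(th),np.sin(th)]
out=[]
for c,crop in((p,(220,160,420,330)),(s,(335,190,415,258))):
    sc=380/(crop[2]-crop[0]); im=cv2.cvtColor(c["color"],cv2.COLOR_RGB2BGR)[crop[1]:crop[3],crop[0]:crop[2]]
    im=cv2.resize(im,None,fx=sc,fy=sc,interpolation=cv2.INTER_CUBIC)
    for r,z in((.08,.175),(.08,.191),(.064,.191),(.03,.235)):
        q=(proj(c,np.c_[cs*r+[.5973,-.2172],np.full(90,z)],st)-crop[:2]+.5)*sc
        cv2.polylines(im,[np.int32(q*8)],True,(0,255,0),1,cv2.LINE_AA,3)
    out.append(im[:323])
cv2.imwrite("pics/ov14.png",np.hstack([cv2.resize(o,(380,323)) for o in out]))
```

```text
(no output)
```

View pics/ov14.png

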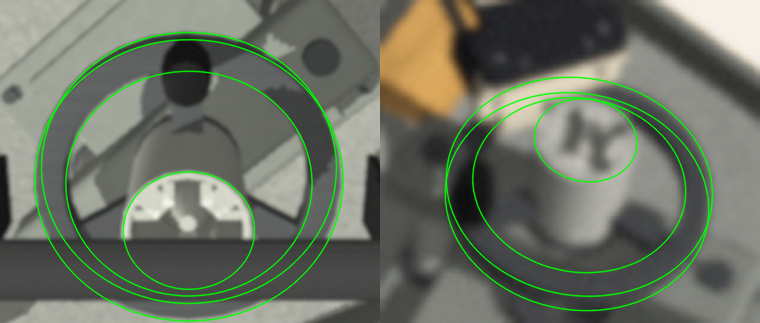

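The overlay of a wheel sitting home matches both views: rim, hub top and keyways line up and the wheel is level. I'm handing in.

Run:
```python
from bench import env
print(env.finish_job())
```

```text
the job is handed in; nothing more can be done
None
```

The handwheel is on the press's keyed spindle, sitting on the shoulder and released, and the job is handed in at about 24 s of the 72 s allowed.

- **Drawing out:** I pulled the wheel by its handle about 125 mm along the shelf's axis. I let go of it lying flat, with its axis about 0.13 m in front of the shelf's origin by camera (the limit is 0.095 m).
- **Fitting:** I gripped it again by the hub (60 mm opening). I had read the key angle from an oblique wrist picture as about 65° modulo 90. The keyways were turned to match beforehand, so it went over the keys without any searching turn under pressure.
- **Home contact:** Downward contact came with the tool at 0.2007 m, which puts the underside at about 0.175 m, the shoulder's height. The force there was about 8 N, with about 1 N m of sideways moment just before release.

**Last checks:** With the gripper open and raised clear, an overlay of a wheel sitting home fitted the wrist view closely and the side view to within a few millimetres, and it looked level. The three cameras placed the hub within a few millimetres of the axis. The side camera was furthest off, by about 7 mm in y, about the same as its own spindle-tip reading. The bystanders I could see appeared unmoved, but I did not measure them again. No verdict was reported on hand-in.

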